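# Space and press the cut tile of a trivet on the decorating wheel

## Task

Turn the decorating wheel counter-clockwise (seen from above) by its upright knob to the next click stop, where the knob stands at the base's pointer and the open side of the tiled trivet faces the robot. Take the grey spacer from its wooden block and slide it down fully home, lengthwise, into the joint beside the narrower loose tile, the only joint wide enough for it, never forcing it in beside the wider tile, and let it stand there. Then push that narrower tile back by its front edge until it is flush against the glued row behind it and finish while still holding it pressed there, without knocking the other things on the table about.

Things in the scene. Friction and masses are not known exactly. Their poses are not given: they have to be found in the camera images.
- wheel_base: Fixed cast base. Origin: turning axis, table height. A steel pointer stands just outside the rim on its +x side (155 to 170 mm out, 68 mm high). Stops every quarter turn; to reach: trivet x along base +x, knob at the pointer. The wheel starts 0.75 to 1.35 rad clockwise of it, between stops. Within 0.16 rad of a stop a spring ball resists, about 12 N at the knob; within 0.08 it snaps in, no play.
- wheel_center (a point): Centre of the top face of the wheel, an aluminium disc 290 mm across, 10 mm thick, top 70 mm above the table, on a fixed cast base; the vertical turning axis runs through it. The disc carries the knob and the trivet.
- knob (a point): Black upright turning knob, a plain cylinder 20 mm across, 36 mm tall, standing on the disc 125 mm from the axis, behind the trivet (30 mm clear of its edge). This point is on the knob's own axis, 20 mm above the disc, 90 mm above the table. It rides round with the wheel.
- trivet: Wooden trivet fixed to the disc, board 170 (x) by 190 (y) by 15 mm. Origin: wheel axis, underside. x from the open side to the glued tiles, y left. On it, 12 mm high: side lips (inner faces y = +-85), far rail, middle strip (y -5 to 5, x -85 to -15 mm). They make two bays 80 mm wide, open to -x, one loose tile in each. All tops level, 27 mm above the origin.
- back_row: Small tiles glued down behind both bays, one solid block 92 by 170 by 12 mm. Origin: wheel axis, on the board's top, 15 mm above the trivet's origin; axes as the trivet's. Its front face, where the loose tiles sit flush, is at x = -15 mm.
- cut_tile: Narrower loose tile, 74 (x) by 67 (y) by 12 mm, 130 g, flat in either bay, about 1 mm from the bay's left side: a joint about 12 mm wide is open at its right. Origin: underside, middle of its left edge (it extends to y = -67). Starts 5 to 12 mm short of the glued row. Flush, its origin is at x = -52 mm of the trivet and its front edge overhangs the board by 4 mm.
- cut_front (a point): Centre of the front edge face of the narrower tile, where to push it along its +x; 37 mm from the tile's middle, at half its thickness. Beyond it there is only the disc, 21 mm below.
- cut_right_edge (a point): Middle of the upper right-hand edge of the narrower tile; the 12 mm joint lies from here to the wood on the right (tile's -y).
- full_tile: Wider loose tile, 74 by 74 by 12 mm, in the other bay; origin as for the narrower one. Its joints are about 1 and 5 mm wide, too tight for the spacer.
- spacer: Grey plastic spacer, 40 g. Origin: lower end of the blade; x along it, z up. Blade 44 (x) by 8 (y), 10 mm deep, lowest 3 mm 5.5 thick; shoulder 44 by 20, z 10 to 15; upright grip 40 (x) by 10 (y), z 15 to 47. Home, the shoulder rests on tile and wood, the origin 17 mm above the trivet's. Starts upright in a slot of the block, shoulder on its top. Either way round is right.
- block: Fixed wooden block 100 (x) by 76 (y) by 36 mm high with two slots 50 by 13 mm, 16 mm deep, along its x at y = +18 mm (holds the spacer) and -18 mm (empty). Origin: centre of the underside.
- jar_teal: Bystander: paint jar, 58 mm across, 62 mm tall.
- jar_cream: Bystander: paint jar with white cap, 58 mm across, 62 mm tall.
- water: Bystander: clear bottle, 62 mm across, 165 mm tall.
- brush: Bystander: paint brush lying on the table, 200 mm long.
- sponge: Bystander: sponge, 105 by 68 by 34 mm.
- mug: Bystander: white mug with brushes in it, 74 mm across, 90 mm tall, brushes up to 180 mm.
Not all that is in view belongs to the job. Leave any blue or yellow look-alike of the cut_tile alone.

How it is judged:
By the outcome, as a careful person would: the job done as asked, in the order asked, and still so for the second after the job is handed in, while the arm keeps its last pose, push and grip.
It also fails if it takes over 64 s, if anything falls off the work surface, if the arm or the gripper's body presses on something with over 40 N, if the wrist force passes 120 N, or if a joint passes its speed limit or range.

## Robot

A 7-joint arm with a two-finger parallel gripper is mounted at the origin on the work surface. World frame = base frame: x ahead of the robot, y to its left, z up, the work surface at z = 0. Lengths are in m, angles in rad, forces in N, time in s.
With the tool pointing down it reaches from about 0.4 to 0.9 m from the base axis. Payload 5.5 kg.
Tool frame: the origin (TCP) lies on the centre line of the jaws, within the pads' length; the fingertips stand 22 mm ahead of it and the grasp point (between the pads) lies 3 mm ahead of it (ctrl.tcp_to_tips is the z of the fingertips in the tool frame, in m); z points along the fingers, y is the direction in which the jaws open and shut (so a half turn about z gives the same grasp; the last joint's range is limited). The gripper opens to 92 mm and grips with 3 to 60 N. Pads are 19 mm wide; open, the fingers measure 130 mm over their backs; the gripper's body (75 mm by 190 mm) begins 47 mm behind the grasp point.
Start: joints at [1.502, 0.501, -0.427, 1.55, 0.221, 1.138, -0.21], TCP at [0.212, -0.615, 0.249] pointing down, gripper open.
Joint ranges: [-2.88, 2.88], [-0.31, 2.03], [-1.54, 1.56], [0.2, 2.42], [-1.41, 4.55], [0.19, 2.02], [-2.57, 2.57]. Speed limits (rad/s): [2.57, 2.57, 3.14, 3.14, 3.14, 3.14, 3.14].

## Interface

Orientations are given as a unit quaternion [w, x, y, z].
In Python, from station import ctrl, viewer, workorder gives the robot as it stands. The module is installed in compiled form; this text tells all that it offers.
- The arm moves only by the shell command python3 -m handwheel 'ROWS'. ROWS is JSON, a list of rows, each a list of 7 numbers: the turn, a rotation vector about the world's x, y, z in rad, then the shift along the world's x, y, z in cm, then the finger opening in cm, from 0 to 9.18. A call has 1 to 8 rows; each row is the pose to reach, as a shift and turn from the pose measured when the call began; what a row does not reach only later rows make up. A row lasts 1/8 s, in which the tool goes at most 62.5 mm and 10.7 degrees, less where a joint would pass 70% of its speed; a pose out of reach is approached as far as the arm can. A call with a gripper value outside its range is refused whole. The fingers move at their own pace and stop on an object; the grip force is fixed at half the most. Time passes only in rows, so rows that repeat a pose let the fingers close. It gives the time, the measured TCP pose, the force and the opening at its end, in the units of the state.
- ctrl.observe(): the state, without advancing time (a new reading comes with each control period).
- viewer.snapshot(name): name is "scene" or "top"; returns a dict with "frame" (480x640x3 uint8, red, green, blue), "depth" (480x640 float32, m along the optical axis (not along the pixel's ray), 0 where there is no reading), "fovy" (degrees; the focal length in pixels is half the picture's height over the tangent of half this angle, whatever the lens; pixels are square), "cx", "cy" (the principal point, pixels), "rvec" (rotation vector, rad) and "tvec" (3), from world to camera coordinates, as OpenCV has them. Camera axes: x right, y down, z forward; pixel columns grow to the right and rows downward; lengths in m; the calibration is good to about 2 mm. A picture is of the moment at which its call begins.
- workorder.job_done(): hands the job in, once; it reports no verdict.
The state is a dict: "t": time; "joint_pos": joint angles; "dq": joint speeds; "joint_efforts": joint torques, N m; "eef_pos": TCP position; "tool_rot": TCP orientation; "contact_force": force on the tool from outside, world axes, zero at the start; "wrist_torque": the same for the moment, N m; "gripper_width": finger opening in m.
Only numpy, scipy, OpenCV 4.12 (cv2) and the standard library are available. Lean on these libraries where they do the work, as an engineer would, in place of code of your own. Each camera call takes 0.05 s, during which the arm holds its last target.

## Working session

There is one attempt and no reset: what is moved stays moved. The work goes in short steps, Python scripts to look and compute and a shell command to move; the robot and the scene stay as the last step left them, time stands still between calls to the robot, and variables do not carry over. Pictures are saved under pics/ and viewed, and the job is handed in when it is done.

```bash
mkdir -p pics; ls; cat > h.py <<'E'
import numpy as np, cv2
from station import ctrl, viewer
def snap(n):
    s=viewer.snapshot(n); np.savez('last_'+n+'.npz',**s); return s
def load(n): return dict(np.load('last_'+n+'.npz'))
def cam(s):
    f=240/np.tan(np.radians(float(s['fovy']))/2); R=cv2.Rodrigues(np.array(s['rvec'],float))[0]; return f,R,np.array(s['tvec'],float).ravel()
def p3(s,u,v,z=None):
    """world point of pixel: by depth, or by plane height z"""
    f,R,t=cam(s); d=np.array([(u-s['cx'])/f,(v-s['cy'])/f,1.])
    if z is None:
        return R.T@(d*float(s['depth'][int(round(v)),int(round(u))])-t)
    c=-R.T@t; w=R.T@d; return c+w*(z-c[2])/w[2]
def pix(s,P):
    f,R,t=cam(s); c=R@np.array(P,float)+t; return np.array([f*c[0]/c[2]+s['cx'],f*c[1]/c[2]+s['cy']])
def save(s,name,crop=None,k=1):
    im=s['frame'][:,:,::-1]
    if crop: u0,v0,u1,v1=crop; im=im[v0:v1,u0:u1]
    if k!=1: im=cv2.resize(im,None,fx=k,fy=k,interpolation=cv2.INTER_CUBIC)
    cv2.imwrite('pics/'+name+'.png',im)
E
python3 - <<'E'
from h import *
for n in('scene','top'):
    s=snap(n); save(s,n+'0'); print(n,s['fovy'],s['cx'],s['cy'],-cam(s)[1].T@cam(s)[2],cam(s)[1].round(2).tolist())
print(ctrl.observe(), ctrl.tcp_to_tips)
E
```

```text
pics
scene 46.02873743911643 320.665244176722 232.3367226177301 [ 1.12023041 -0.86519445  0.8419818 ] [[0.81, 0.58, 0.0], [0.35, -0.48, -0.81], [-0.47, 0.66, -0.59]]
top 52.76900747852662 318.79233603436563 242.75626775966765 [ 0.30583989 -0.00934166  1.36921309] [[0.01, -1.0, -0.02], [-0.99, -0.01, -0.16], [0.16, 0.02, -0.99]]
{'t': 0.1, 'joint_pos': array([ 1.50221892,  0.50176931, -0.4268082 ,  1.55132434,  0.22079324,
        1.13830251, -0.21031147]), 'dq': array([-0.00026528, -0.00352324,  0.001637  , -0.00211255,  0.00049552,
        0.00047635, -0.00040802]), 'joint_efforts': array([-1.09293032e-02, -5.67869532e+01, -5.83863840e+00, -2.79913187e+01,
       -6.90780510e-02,  2.40722322e-02,  5.19461969e-05]), 'eef_pos': array([ 0.21149408, -0.61401074,  0.24778134]), 'tool_rot': array([-8.69343493e-04,  9.86269103e-01,  1.65143846e-01, -1.08405143e-04]), 'contact_force': array([0.00541251, 0.34682626, 0.83072636]), 'wrist_torque': array([-0.00428097,  0.00061302, -0.00701914]), 'gripper_width': 0.09188478772727356} 0.022
```

View pics/scene0.png

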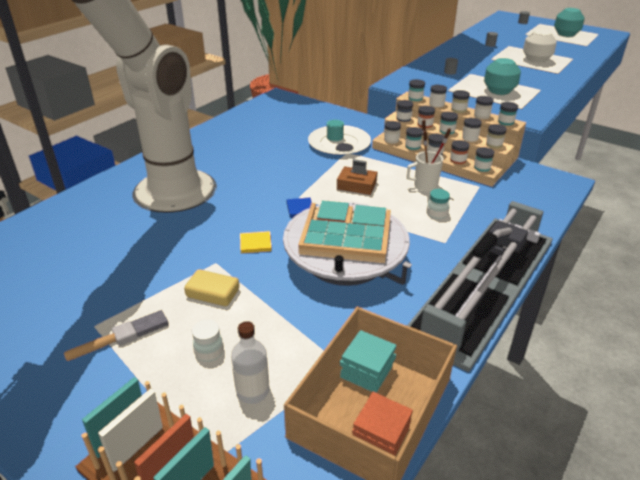

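View pics/top0.png

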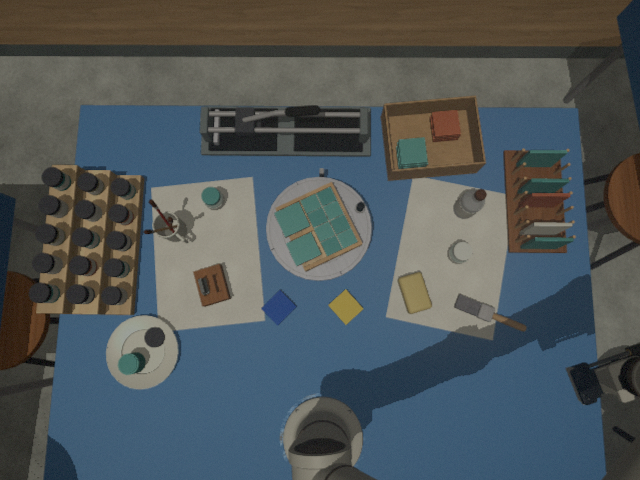

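The top view shows the wheel centred near (319,228), the knob at (360,207), the pointer at (322,172) and the block at (212,285). The mug is at (167,228) and the teal jar at (212,196). I'll enlarge crops of these next.

```bash
python3 - <<'E'
from h import *
s=load('top'); save(s,'topw',(255,165,385,285),6); save(s,'topb',(180,250,250,320),8)
E
```

```text
(no output)
```

View pics/topw.png

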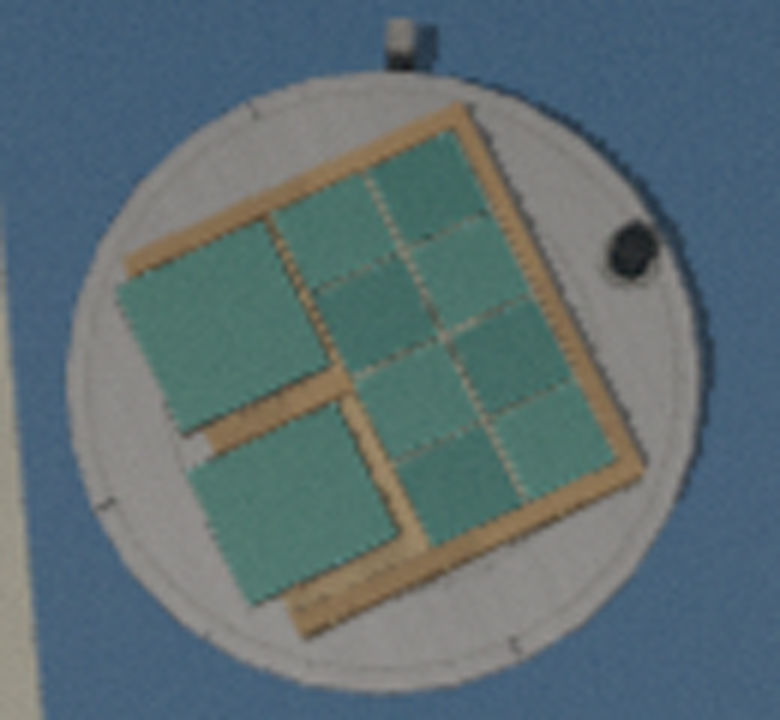

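View pics/topb.png

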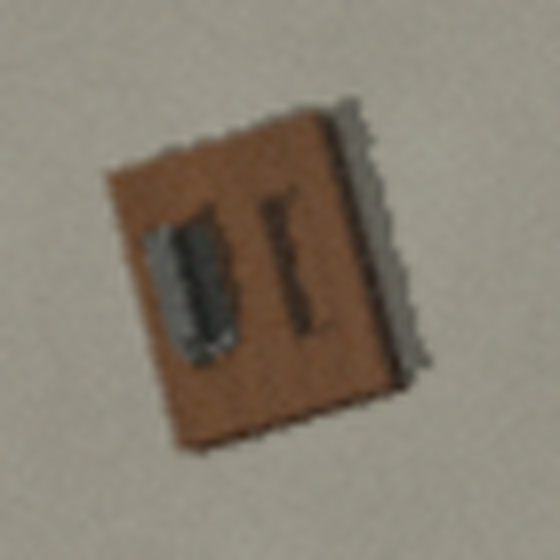

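The crop shows the wheel, with the narrower tile in the lower (right) bay and a wide wood-coloured joint along its right side. The knob sits at crop (633,250) and the pointer at (400,45). The spacer stands in the left slot of the block.

```bash
python3 - <<'E'
from h import *
s=load('top')
def q(U,V,z,k=6,o=(255,165)): return p3(s,o[0]+(U+.5)/k-.5,o[1]+(V+.5)/k-.5,z)
rim=[q(U,V,.07)[:2] for U,V in[(68,370),(110,205),(258,100),(390,72),(130,545),(210,637),(380,692),(520,665),(640,570),(700,420),(690,330),(620,190)]]
rim=np.array(rim); A=np.c_[2*rim,np.ones(len(rim))]; x=np.linalg.lstsq(A,(rim**2).sum(1),rcond=None)[0]
c=x[:2]; r=np.sqrt(x[2]+c@c); print('centre',c,'r',r, np.linalg.norm(rim-c,axis=1).round(3))
for nm,U,V,z in[('knobtop',636,246,.106),('ptr top',402,30,.068)]:
    P=q(U,V,z)[:2]; d=P-c; print(nm,P,np.linalg.norm(d),np.arctan2(d[1],d[0]))
cor=[q(U,V,.097)[:2] for U,V in[(463,103),(645,462),(303,638),(125,260)]]
for i in range(4):
    d=cor[i]-cor[(i+1)%4]; print(cor[i],np.linalg.norm(d),np.arctan2(d[1],d[0]))
print('tri centre',np.mean(cor,0))
# block corners z=.036
def b(U,V,z): return q(U,V,z,8,(180,250))
bc=[b(U,V,.036)[:2] for U,V in[(108,173),(320,105),(402,388),(185,447)]]
for i in range(4):
    d=bc[i]-bc[(i+1)%4]; print(bc[i],np.linalg.norm(d),np.arctan2(d[1],d[0]))
print('block c',np.mean(bc,0))
sp=[b(U,V,.036+.037)[:2] for U,V in[(143,232),(168,228),(207,350),(182,355)]]
print('spacer grip top?',sp)
# depth
D=s['depth']
for (u,v) in[(319,228),(360,206),(202,286),(212,285),(222,290)]: print(u,v,p3(s,u,v))
E
```

```text
centre [0.5624153  0.01713145] r 0.14369626717418815 [0.144 0.15  0.143 0.144 0.138 0.142 0.144 0.146 0.146 0.146 0.142 0.14 ]
knobtop [ 0.61573291 -0.09573497] 0.12482626602853639 -1.1294750461061667
ptr top [0.72724201 0.01057582] 0.16495702598280104 -0.03975192244580218
[ 0.68369676 -0.01799028] 0.18362087800846888 0.46525394545114346
[ 0.51959337 -0.10037174] 0.1704529113158371 -1.0802647474919473
[0.43929389 0.0499818 ] 0.18920072436540827 -2.6849356461436678
[0.60910751 0.13340988] 0.16877666939279637 2.0285570617012736
tri centre [0.56292288 0.01625741]
[0.44101357 0.36422719] 0.07682179011910363 1.8977449385915315
[0.46568526 0.2914749 ] 0.10294860857018549 0.3259759369927503
[0.36815806 0.25850731] 0.07678444899295335 -1.2918221810117332
[0.34701396 0.33232315] 0.0992662830911157 -2.8143866504762296
block c [0.40546771 0.31163314]
spacer grip top? [array([0.41747946, 0.34088785]), array([0.41893631, 0.33250657]), array([0.37819907, 0.31716668]), array([0.37641891, 0.32548664])]
319 228 [0.55552121 0.01490552 0.09512928]
360 206 [ 0.61510419 -0.09432258  0.10382346]
202 286 [0.39748161 0.32688819 0.07523692]
212 285 [ 0.30583989 -0.00934166  1.36921309]
222 290 [0.38989069 0.28081204 0.03733568]
```

```bash
python3 - <<'E'
from h import *
s=load('scene'); save(s,'sb',(325,150,385,200),12); save(s,'sw',(270,190,420,290),5)
E
```

```text
(no output)
```

View pics/sb.png

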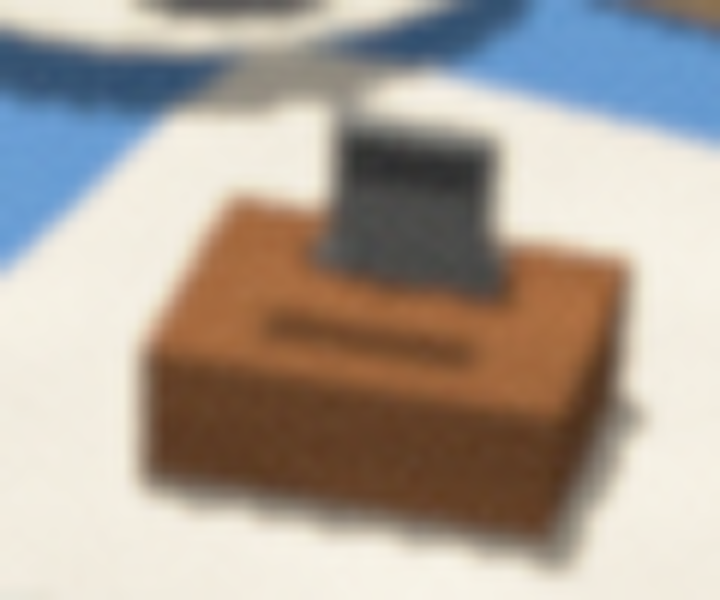

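View pics/sw.png

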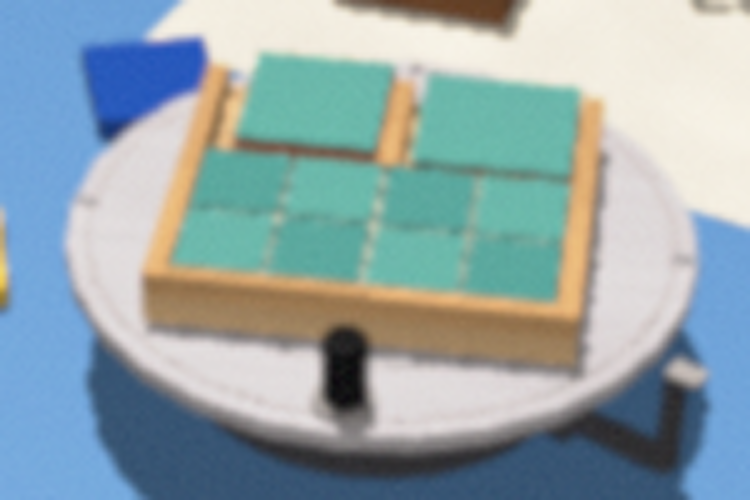

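```bash
python3 - <<'E'
from h import *
s=load('scene')
def q(U,V,z,k,o): return p3(s,o[0]+(U+.5)/k-.5,o[1]+(V+.5)/k-.5,z)[:2].round(4)
w=lambda U,V,z:q(U,V,z,5,(270,190))
b=lambda U,V,z:q(U,V,z,12,(325,150))
c=np.array([.5625,.0167])
for nm,p in dict(knob=w(345,338,.106),ptr=w(687,374,.068),cl=w(215,68,.097),c2=w(600,103,.097),c3=w(145,277,.097),c4=w(580,318,.097)).items():
    print(nm,p,np.linalg.norm(p-c).round(4),np.arctan2(*(p-c)[::-1]).round(4))
for nm,p in dict(gripTL=b(340,118,.073),gripTR=b(492,140,.073),b1=b(237,203,.036),b2=b(630,262,.036),b3=b(565,418,.036),b4=b(150,343,.036)).items(): print(nm,p)
print((b(237,203,.036)+b(630,262,.036)+b(565,418,.036)+b(150,343,.036))/4)
E
```

```text
knob [ 0.6185 -0.096 ] 0.1258 -1.1096
ptr [0.726  0.0092] 0.1637 -0.0458
cl [0.4456 0.0484] 0.1211 2.8768
c2 [0.6107 0.1303] 0.1234 1.1695
c3 [ 0.5184 -0.1022] 0.1268 -1.926
c4 [ 0.6858 -0.017 ] 0.1278 -0.2668
gripTL [0.3834 0.3238]
gripTR [0.4177 0.3356]
b1 [0.3507 0.3314]
b2 [0.4415 0.3623]
b3 [0.4659 0.293 ]
b4 [0.3705 0.2653]
[0.40715 0.313  ]
```

```bash
python3 -m handwheel '[[0,0,0.19,5,6,0,5],[0,0,0.37,10,12.5,0,5],[0,0,0.55,15,19,0,5],[0,0,0.73,20,25.5,0,5],[0,0,0.91,25,32,0,5],[0,0,1.09,30,38,0,5],[0,0,1.27,35,44.5,0,5],[0,0,1.45,40,51,0,5]]'
```

```text
t: 1.1
eef_pos: [0.5209, -0.2197, 0.2476]
tool_rot: [-0.001, 0.627, 0.779, -0.001]
contact_force: [0.7, -0.6, 0.5]
gripper_width: 0.0501
```

```bash
python3 -m handwheel '[[0,0,0.12,5,6.2,0,5],[0,0,0.24,9.6,12.4,0,5],[0,0,0.24,9.6,12.4,-3,5],[0,0,0.24,9.6,12.4,-6,5],[0,0,0.24,9.6,12.4,-9,5],[0,0,0.24,9.6,12.4,-9,5]]'
```

```text
t: 1.85
eef_pos: [0.6147, -0.0957, 0.1548]
tool_rot: [-0.003, 0.529, 0.849, -0.002]
contact_force: [-0.6, -0.4, -0.3]
gripper_width: 0.0501
```

```bash
python3 -m handwheel '[[0,0,0,0.2,0,-3,5],[0,0,0,0.2,0,-5.7,5],[0,0,0,0.2,0,-5.7,5],[0,0,0,0.2,0,-5.7,2.5],[0,0,0,0.2,0,-5.7,1.5],[0,0,0,0.2,0,-5.7,1.5]]'; python3 - <<'E'
from h import *
s=snap('scene'); save(s,'s2',(270,140,430,290),5)
print(ctrl.observe()['joint_pos'].round(2))
E
```

```text
t: 2.6
eef_pos: [0.6174, -0.0958, 0.099]
tool_rot: [-0.002, 0.529, 0.849, -0.002]
contact_force: [-0.4, 0.3, 0.2]
gripper_width: 0.0248
[ 0.67  0.75 -0.79  1.71  0.63  0.96  0.09]
```

View pics/s2.png

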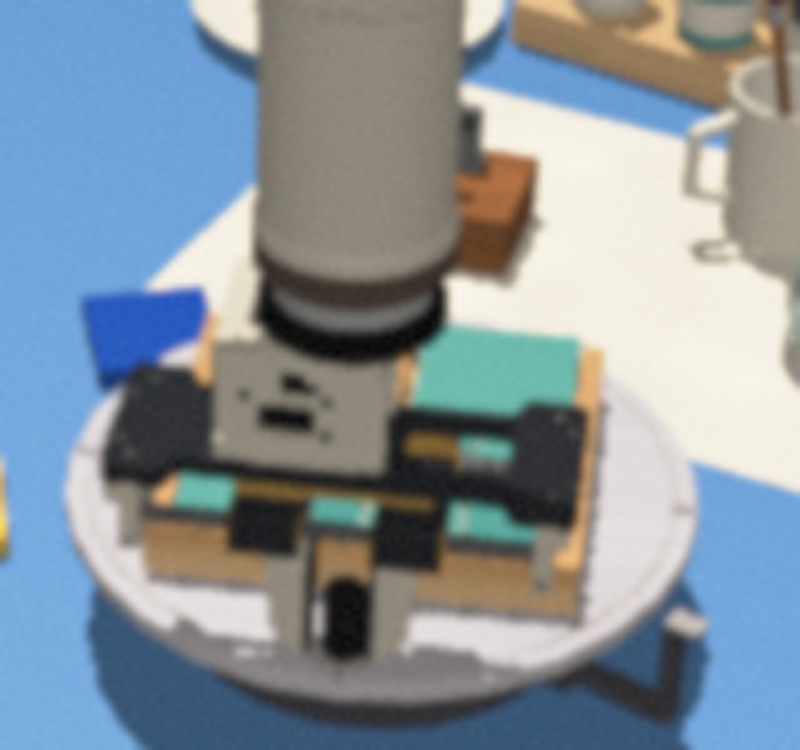

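The knob stands between the two fingers at crop (347,617), and nothing else is touched.

```bash
python3 -m handwheel '[[0,0,0,0,0,0,1.0],[0,0,0,0,0,0,1.0],[0,0,0,0,0,0,1.0]]'; python3 - <<'E'
from h import *
c=np.array([.5625,.0167]); o=ctrl.observe(); p=o['eef_pos'][:2]; a0=np.arctan2(*(p-c)[::-1]); r=np.linalg.norm(p-c); print(r,a0)
for a in np.arange(.13,1.2,.13): 
    P=c+r*np.array([np.cos(a0+a),np.sin(a0+a)]); print(round(a,2),((P-p)*100).round(2), round(a0+a,3))
E
```

```text
t: 3.02
eef_pos: [0.6175, -0.0958, 0.0988]
tool_rot: [-0.002, 0.529, 0.849, -0.002]
contact_force: [-0.2, -1.1, 0.1]
gripper_width: 0.0194
0.1251828583481219 -1.1160374951656244
0.13 [1.41 0.81] -0.986
0.26 [2.71 1.79] -0.856
0.39 [3.86 2.93] -0.726
0.52 [4.86 4.22] -0.596
0.65 [5.68 5.62] -0.466
0.78 [6.32 7.12] -0.336
0.91 [6.75 8.68] -0.206
1.04 [ 6.98 10.3 ] -0.076
1.17 [ 7.   11.92] 0.054
```

```bash
python3 -m handwheel '[[0,0,0.13,1.41,0.81,0,1],[0,0,0.26,2.71,1.79,0,1],[0,0,0.39,3.86,2.93,0,1],[0,0,0.52,4.86,4.22,0,1],[0,0,0.65,5.68,5.62,0,1],[0,0,0.65,5.68,5.62,0,1]]'; python3 - <<'E'
from h import *
c=np.array([.5625,.0167]); o=ctrl.observe(); p=o['eef_pos'][:2]; a0=np.arctan2(*(p-c)[::-1]); print(np.linalg.norm(p-c),a0,o['wrist_torque']); r=.125
q=o['tool_rot']; print('yaw',2*np.arctan2(q[2],q[1])-np.pi/2)
for A in (-.34,-.24,-.14,-.09,-.04,0): 
    P=c+r*np.array([np.cos(A),np.sin(A)]); print(A,round(A-a0,3),((P-p)*100).round(2))
E
```

```text
t: 3.78
eef_pos: [0.6758, -0.0382, 0.0989]
tool_rot: [-0.001, 0.229, 0.973, -0.001]
contact_force: [1.4, -1.9, -0.8]
gripper_width: 0.0194
0.12588710738332698 -0.45155919830211755 [-0.18427659 -0.64790914  0.10138404]
yaw 1.108869344611552
-0.34 0.112 [0.46 1.32]
-0.24 0.212 [0.81 2.52]
-0.14 0.312 [1.05 3.75]
-0.09 0.362 [1.12 4.37]
-0.04 0.412 [1.16 4.99]
0 0.452 [1.17 5.49]
```

```bash
python3 -m handwheel '[[0,0,0.11,0.46,1.32,0,1],[0,0,0.21,0.81,2.52,0,1],[0,0,0.31,1.05,3.75,0,1],[0,0,0.36,1.12,4.37,0,1],[0,0,0.41,1.16,4.99,0,1],[0,0,0.41,1.16,4.99,0,1],[0,0,0.41,1.16,4.99,0,1]]'; python3 - <<'E'
from h import *
c=np.array([.5625,.0167]); o=ctrl.observe(); p=o['eef_pos'][:2]; a0=np.arctan2(*(p-c)[::-1]); print(np.linalg.norm(p-c),a0,o['wrist_torque'],o['joint_pos'].round(2)); r=.125
q=o['tool_rot']; print('yaw',2*np.arctan2(q[2],q[1])-np.pi/2)
E
```

```text
t: 4.65
eef_pos: [0.6889, 0.0126, 0.0989]
tool_rot: [0.002, 0.026, 1.0, -0.001]
contact_force: [8.0, 1.2, -5.8]
gripper_width: 0.0192
0.12644906504807663 -0.032243825200558414 [ 0.4537593  -1.63843255  0.20110445] [ 0.55  0.93 -0.98  1.54  0.83  1.13  0.91]
yaw 1.5193955053297565
```

```bash
python3 -m handwheel '[[0,0,0,0,0,0,4.5],[0,0,0,0,0,0,5],[0,0,0,0,0,3,5],[0,0,0,0,0,8,5],[0,0,0,0,5,14,5],[0,0,0,-6,10,15,5],[0,0,0.1,-12,15,15,5]]'; python3 - <<'E'
from h import *
s=snap('top'); save(s,'t3',(255,165,385,285),6)
s=snap('scene'); save(s,'s3',(270,190,420,290),5)
E
```

```text
t: 5.52
eef_pos: [0.5983, 0.1384, 0.2484]
tool_rot: [0.003, -0.025, 1.0, -0.0]
contact_force: [-0.0, 1.8, -0.2]
gripper_width: 0.05
```

View pics/t3.png

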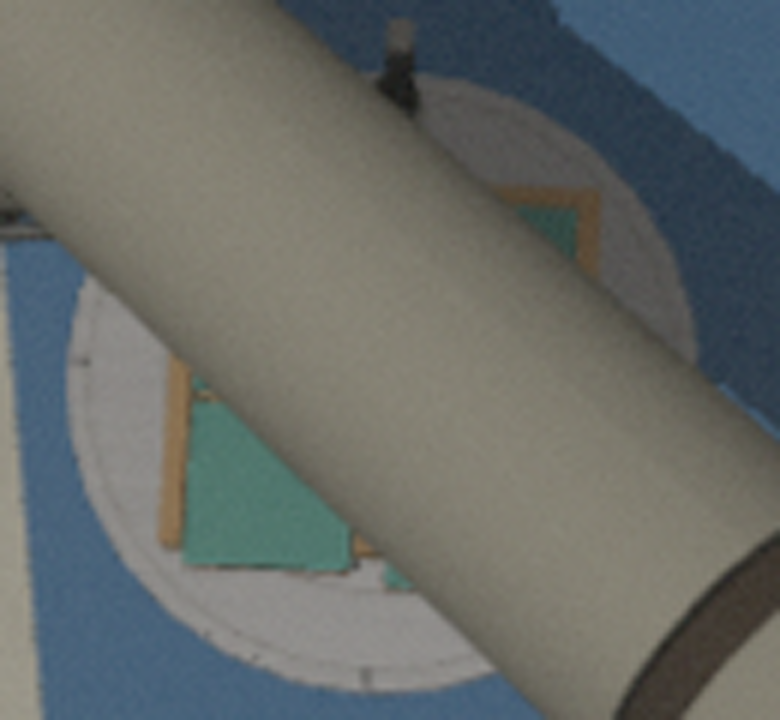

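View pics/s3.png

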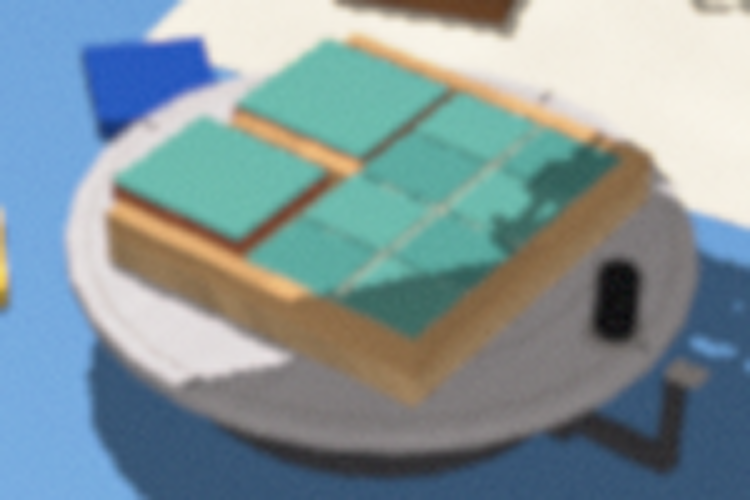

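The wheel is at the stop, with the knob at crop (400,95) in line with the pointer and the trivet square. Next is the spacer.

```bash
python3 -m handwheel '[[0,0,0.06,-4,4,0,4],[0,0,0.13,-8.5,8,0,4],[0,0,0.2,-13,12,0,4],[0,0,0.27,-17.5,16,0,4],[0,0,0.27,-19.8,19.1,-4,4],[0,0,0.27,-19.8,19.1,-9,4],[0,0,0.27,-19.8,19.1,-12,4],[0,0,0.27,-19.8,19.1,-12,4]]'; python3 - <<'E'
from h import *
s=snap('scene'); save(s,'s4',(310,110,410,210),6)
s=snap('top'); save(s,'t4',(170,240,260,330),6)
E
```

```text
t: 6.62
eef_pos: [0.3933, 0.3333, 0.1264]
tool_rot: [-0.001, -0.166, 0.986, -0.001]
contact_force: [-0.1, 0.5, 1.3]
gripper_width: 0.0398
```

View pics/s4.png

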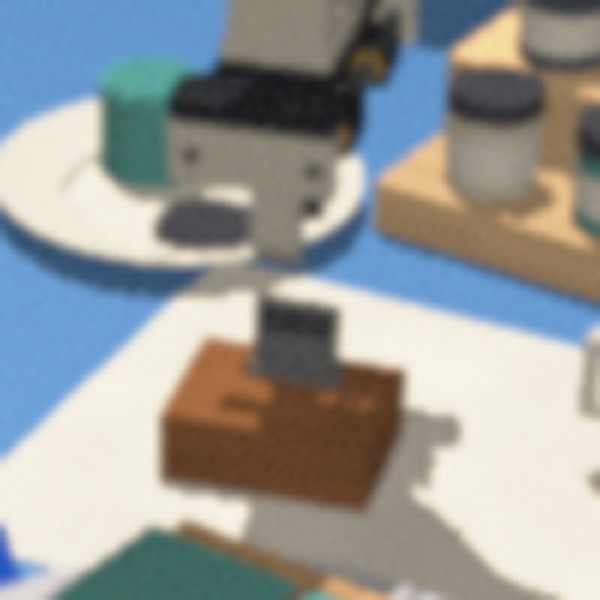

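View pics/t4.png

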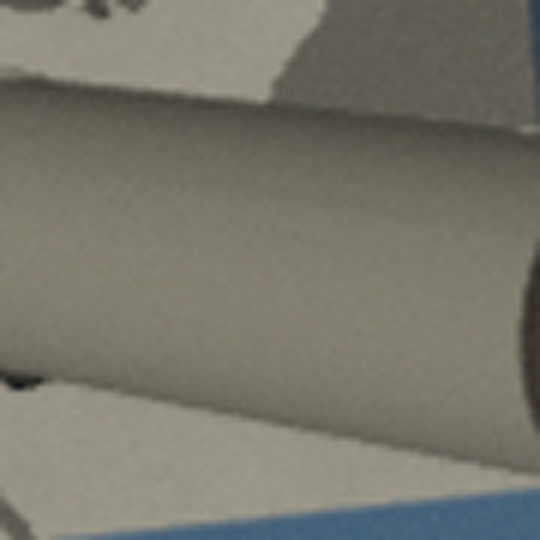

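The spacer stands upright in the block, with its grip at crop (295,340), and the open gripper is above it.

```bash
python3 -m handwheel '[[0,0,0,0.67,-0.38,0,4],[0,0,0,0.67,-0.38,-1,4]]'; python3 -c "
from h import *
print(ctrl.observe()['eef_pos'])"
```

```text
t: 6.98
eef_pos: [0.4037, 0.3315, 0.1203]
tool_rot: [0.003, -0.165, 0.986, 0.001]
contact_force: [0.7, -0.2, 0.3]
gripper_width: 0.0402
[0.4037326  0.33151595 0.12032333]
```

```bash
python3 -m handwheel '[[0,0,0,-0.37,-0.2,-2.5,4],[0,0,0,-0.37,-0.2,-5.2,4],[0,0,0,-0.37,-0.2,-5.2,4],[0,0,0,-0.37,-0.2,-5.2,4]]';  python3 - <<'E'
from h import *
s=snap('scene'); save(s,'s5',(310,110,410,210),6)
E
```

```text
t: 7.48
eef_pos: [0.4003, 0.33, 0.0691]
tool_rot: [0.003, -0.165, 0.986, 0.001]
contact_force: [0.6, 0.7, 1.1]
gripper_width: 0.0401
```

View pics/s5.png

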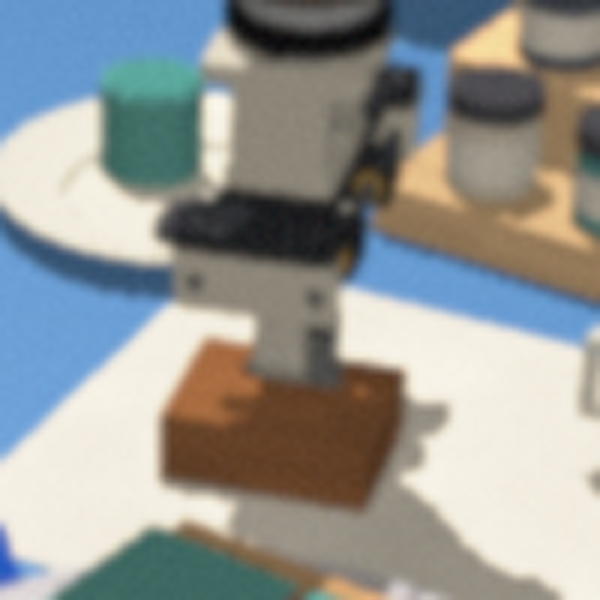

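```bash
python3 - <<'E'
from h import *
s=load('scene')
f=lambda P:((pix(s,P)-[310,110]+.5)*6-.5).round(0)
x=np.array([np.cos(.327),np.sin(.327),0]);y=np.array([-x[1],x[0],0])
c=np.array([.4003,.330,0]);Z=np.array([0,0,1.])
for h in(.041,.047,.073): print(h,'grip ends',f(c-.02*x-.005*y+h*Z),f(c+.02*x-.005*y+h*Z),'finger',f(c-.0095*x-.021*y+h*Z),f(c+.0095*x-.021*y+h*Z),'back',f(c-.0095*x-.039*y+h*Z),f(c+.0095*x-.039*y+h*Z))
E
```

```text
0.041 grip ends [251. 363.] [334. 375.] finger [264. 382.] [304. 388.] back [255. 401.] [295. 407.]
0.047 grip ends [251. 351.] [334. 364.] finger [265. 371.] [304. 377.] back [255. 390.] [295. 396.]
0.073 grip ends [253. 303.] [337. 315.] finger [267. 322.] [307. 328.] back [257. 341.] [298. 347.]
```

The front finger projects where it should (crop x about 255–305), so the grip is centred to about 1–2 mm. Closing now.

```bash
python3 -m handwheel '[[0,0,0,0,0,0,1.5],[0,0,0,0,0,0,0.5],[0,0,0,0,0,0,0.5],[0,0,0,0,0,0,0.5],[0,0,0,0,0,0,0.5],[0,0,0,0,0,0,0.5]]'
```

```text
t: 8.28
eef_pos: [0.4006, 0.3304, 0.0695]
tool_rot: [0.003, -0.165, 0.986, 0.002]
contact_force: [0.4, 1.1, 3.0]
gripper_width: 0.0101
```

```bash
python3 -m handwheel '[[0,0,0,0,0,2,0.5],[0,0,0,0,0,5,0.5],[0,0,0,0,0,10,0.5],[0,0,0,0,0,14,0.5],[0,0,0,0,0,14,0.5]]';  python3 - <<'E'
from h import *
s=snap('scene'); save(s,'s6',(270,70,430,290),3)
s=snap('top'); save(s,'t6',(255,165,385,285),6)
E
```

```text
t: 8.9
eef_pos: [0.4017, 0.3318, 0.2133]
tool_rot: [0.006, -0.165, 0.986, 0.003]
contact_force: [-0.7, 0.1, -0.0]
gripper_width: 0.01
```

View pics/s6.png

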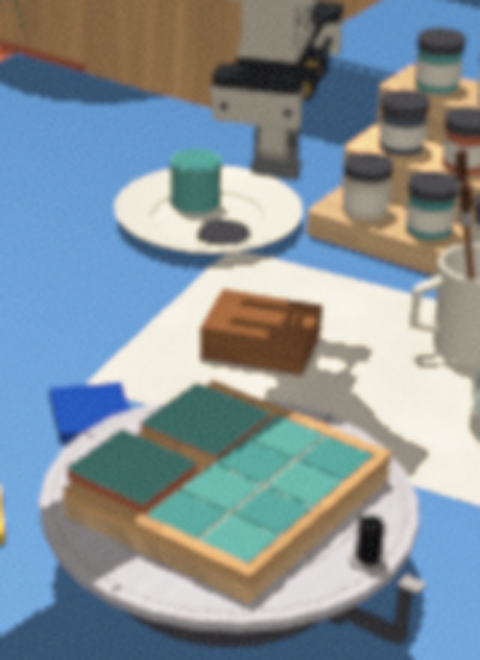

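View pics/t6.png

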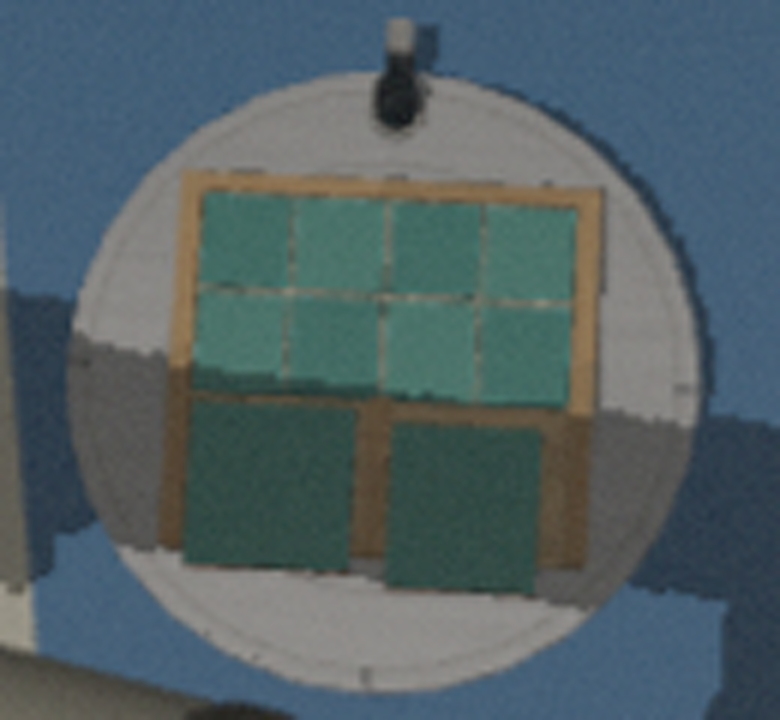

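The spacer has come out with the gripper and the slot is empty. The trivet is square to the robot: corners at crop (183,170), (603,187), (583,570) and (160,545), and the narrow tile's right edge runs from (543,425) to (535,593).

```bash
python3 - <<'E'
from h import *
s=load('top')
def q(U,V,z): return p3(s,255+(U+.5)/6-.5,165+(V+.5)/6-.5,z)[:2]
C=np.array([q(U,V,.097) for U,V in[(183,170),(603,187),(584,570),(160,546)]]) # far-left, far-right, near-right, near-left
M=np.array([[.085,.095],[.085,-.095],[-.085,-.095],[-.085,.095]])
H,_=cv2.estimateAffinePartial2D(M,C); print('scale',np.hypot(H[0,0],H[1,0]),'psi',np.arctan2(H[1,0],H[0,0]),'c',H[:,2])
print('scene'); S=load('scene')
qs=lambda U,V,z:p3(S,270+(U+.5)/3-.5,70+(V+.5)/3-.5,z)[:2]
for P in [(388,452),(250,590),(66,485),(210,383)]: print(qs(*P,.097))
C2=np.array([qs(*P,.097) for P in [(388,452),(250,590),(66,485),(210,383)]])
H2,_=cv2.estimateAffinePartial2D(M,C2); print('scale',np.hypot(H2[0,0],H2[1,0]),'psi',np.arctan2(H2[1,0],H2[0,0]),'c',H2[:,2])
psi=-.042; c=np.array([.5625,.0167]); R=np.array([[np.cos(psi),-np.sin(psi)],[np.sin(psi),np.cos(psi)]])
for nm,U,V in[('tile FR',543,427),('tile NR',535,594),('tile NL',386,588),('tile FL',390,422),('lip in far',565,410),('knob',398,100)]:
    z=.106 if nm=='knob' else .097
    print(nm,((q(U,V,z)-c)@R).round(4))
print('joint target',c+R@[-.05,-.079], c+R@[-.089,-.0395])
E
```

```text
scale 1.004681434132355 psi -0.03898384495015961 c [0.56164688 0.01687134]
scene
[0.64919323 0.10664837]
[ 0.65329568 -0.09417743]
[ 0.47530363 -0.07138475]
[0.483761   0.10798563]
scale 1.0054799651939874 psi -0.03772164677099901 c [0.56538838 0.01226796]
tile FR [-0.0246 -0.0729]
tile NR [-0.0995 -0.0729]
tile NL [-0.1004 -0.0072]
tile FL [-0.026  -0.0048]
lip in far [-0.0164 -0.0823]
knob [ 0.1198 -0.0003]
joint target [ 0.50922707 -0.06013095] [ 0.47191997 -0.01902826]
```

```bash
python3 - <<'E'
from h import *
s=load('scene'); save(s,'s6b',(285,195,405,275),6)
E
```

```text
(no output)
```

View pics/s6b.png

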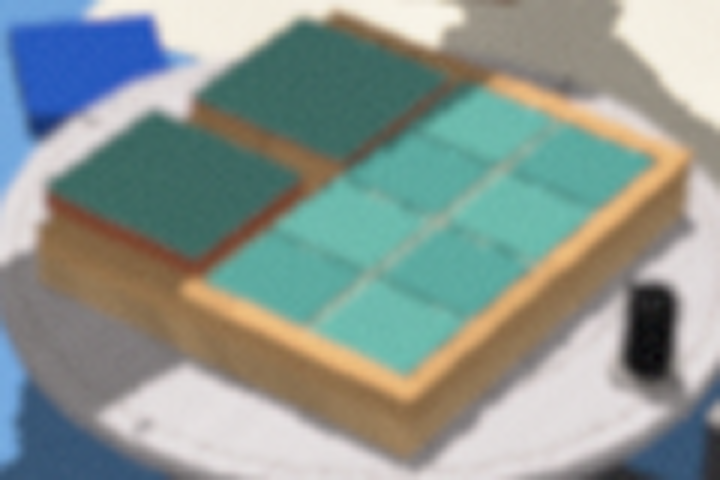

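```bash
python3 - <<'E'
from h import *
S=load('scene')
qs=lambda U,V,z=.097:p3(S,285+(U+.5)/6-.5,195+(V+.5)/6-.5,z)[:2]
M=np.array([[.085,.095],[.085,-.095],[-.085,-.095],[-.085,.095]])
C=np.array([qs(*P) for P in [(691,158),(408,404),(40,228),(335,13)]])
H,_=cv2.estimateAffinePartial2D(M,C); psi=np.arctan2(H[1,0],H[0,0]); print('scale',np.hypot(H[0,0],H[1,0]),'psi',psi,'c',H[:,2])
print((C-(M@H[:,:2].T+H[:,2])).round(4).tolist())
R=H[:,:2]
for nm,P in dict(NL=(152,108),FL=(303,180),FR=(203,258),NR=(49,188)).items(): print(nm,qs(*P),((qs(*P)-H[:,2])@R).round(4))
E
```

```text
scale 0.9872928584746602 psi -0.0363274693459811 c [0.56443306 0.01464846]
[[0.0, 0.0003], [-0.0001, -0.0005], [0.0003, 0.0004], [-0.0002, -0.0002]]
NL [0.46415482 0.01243194] [-0.0989 -0.0058]
FL [0.53941306 0.00684978] [-0.0244 -0.0086]
FR [ 0.53750932 -0.05540119] [-0.0241 -0.0701]
NR [ 0.46448523 -0.05351099] [-0.0962 -0.0708]
```

```bash
cat >> h.py <<'E'
from scipy.spatial.transform import Rotation as Ro
def plan(x,y,z,yaw):
    o=ctrl.observe(); q=o['tool_rot']; Rn=Ro.from_quat([q[1],q[2],q[3],q[0]])
    yv=np.array([np.cos(yaw),np.sin(yaw),0]); zv=np.array([0,0,-1.]); T=Ro.from_matrix(np.c_[np.cross(yv,zv),yv,zv])
    print('turn',(T*Rn.inv()).as_rotvec().round(4),'shift cm',((np.array([x,y,z])-o['eef_pos'])*100).round(2),'at',o['eef_pos'].round(4),'yaw',round(2*np.arctan2(q[2],q[1])-np.pi/2,4),'F',o['contact_force'].round(1),'w',o['gripper_width'])
E
python3 -c "
from h import *
plan(.508,-.0603,.213,1.533)"
```

```text
turn [-0.0022  0.008  -0.3681] shift cm [ 10.72 -39.02   0.3 ] at [0.4008 0.3299 0.21  ] yaw 1.9011 F [-0.3 -0.1 -0.2] w 0.009747761404330403
```

```bash
python3 -m handwheel '[[0,0,-0.05,1.4,-4.5,0.3,0.5],[0,0,-0.1,2.8,-10,0.3,0.5],[0,0.004,-0.15,4.2,-15.5,0.3,0.5],[0,0.004,-0.2,5.6,-21,0.3,0.5],[-0.002,0.008,-0.25,7.2,-26.5,0.3,0.5],[-0.002,0.008,-0.31,8.8,-32,0.3,0.5],[-0.002,0.008,-0.37,10.7,-39,0.3,0.5],[-0.002,0.008,-0.37,10.7,-39,0.3,0.5]]'; python3 -c "
from h import *
plan(.508,-.0603,.1505,1.533)"
```

```text
t: 10.0
eef_pos: [0.5074, -0.0659, 0.2111]
tool_rot: [-0.002, 0.024, 1.0, -0.0]
contact_force: [-0.7, 0.4, -0.4]
gripper_width: 0.0097
turn [ 0.0006 -0.0033  0.0108] shift cm [ 0.06  0.56 -6.06] at [ 0.5074 -0.0659  0.2111] yaw 1.5222 F [-0.7  0.4 -0.4] w 0.00972646001432621
```

```bash
python3 -m handwheel '[[0,-0.003,0.01,0.06,0.56,-2,0.5],[0,-0.003,0.01,0.06,0.56,-4.5,0.5],[0,-0.003,0.01,0.06,0.56,-6,0.5],[0,-0.003,0.01,0.06,0.56,-6,0.5],[0,-0.003,0.01,0.06,0.56,-6,0.5]]'; python3 - <<'E'
from h import *
plan(.508,-.0603,.1505,1.533)
s=snap('scene'); save(s,'s7',(285,165,405,275),6)
s=snap('top'); save(s,'t7',(290,200,380,275),8)
E
```

```text
t: 10.62
eef_pos: [0.5082, -0.0593, 0.1515]
tool_rot: [0.0, 0.019, 1.0, -0.0]
contact_force: [0.3, -0.1, -0.7]
gripper_width: 0.0096
turn [ 0.0003  0.0002 -0.0008] shift cm [-0.02 -0.1  -0.1 ] at [ 0.5082 -0.0593  0.1515] yaw 1.5338 F [ 0.3 -0.1 -0.7] w 0.009606219059078274
```

View pics/s7.png

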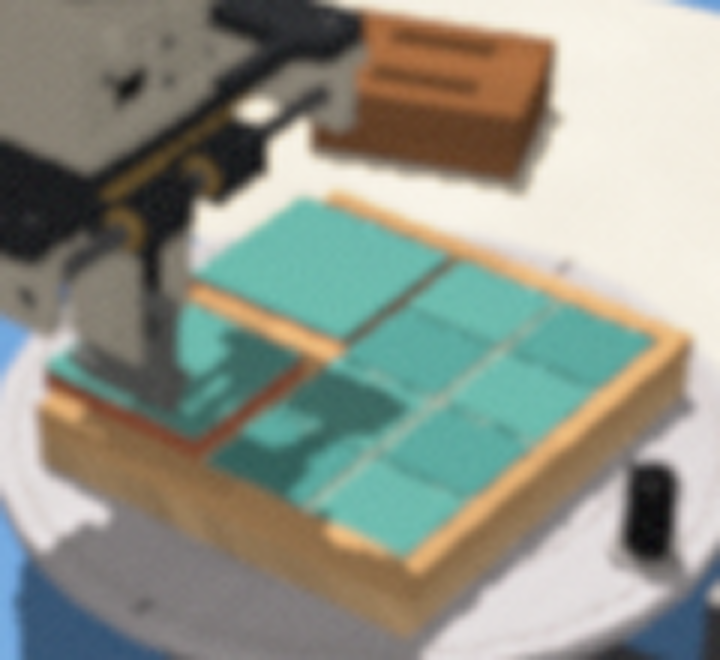

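View pics/t7.png

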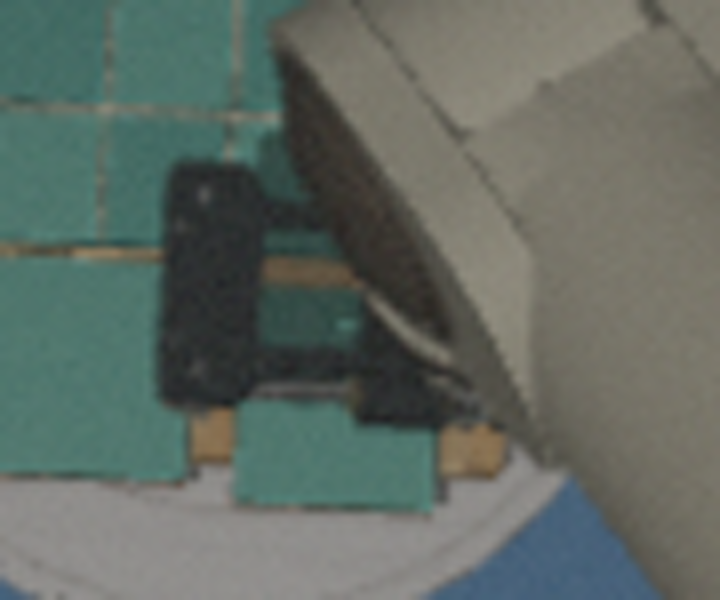

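```bash
cat >> h.py <<'E'
def wire(s,name,org,psi,box,k,tri=None,dz=0):
    u0,v0,u1,v1=box
    im=cv2.resize(s['frame'][v0:v1,u0:u1,::-1],None,fx=k,fy=k,interpolation=cv2.INTER_CUBIC)
    im=cv2.convertScaleAbs(im,alpha=1.5,beta=20)
    x=np.array([np.cos(psi),np.sin(psi),0]);y=np.array([-x[1],x[0],0]);Z=np.array([0,0,1.])
    def L(a,b,o,col):
        P=[tuple(int(t) for t in ((pix(s,o+p[0]*x+p[1]*y+p[2]*Z)-[u0,v0]+.5)*k-.5)) for p in(a,b)]; cv2.line(im,P[0],P[1],col,1)
    def bx(X0,X1,Y0,Y1,z0,z1,o,col):
        c=[(a,b) for a,b in((X0,Y0),(X1,Y0),(X1,Y1),(X0,Y1))]
        for i in range(4):
            for z in(z0,z1): L((*c[i],z),(*c[(i+1)%4],z),o,col)
            L((*c[i],z0),(*c[i],z1),o,col)
    if org is not None:
        bx(-.022,.022,-.004,.004,0,.010,org,(0,0,255)); bx(-.022,.022,-.01,.01,.01,.015,org,(0,255,255)); bx(-.02,.02,-.005,.005,.015,.047,org,(255,0,255))
    if tri is not None: 
        t=np.array([*tri,.085]); bx(-.085,-.015,-.085,-.073,.0,.012,t,(255,0,0)); bx(-.085,.085,-.095,.095,.0,.012,t,(255,255,255))
    cv2.imwrite('pics/'+name+'.png',im)
E
python3 - <<'E'
from h import *
s=load('scene'); o=ctrl.observe()['eef_pos']
org=o-[0,0,.0435]
wire(s,'w7',org,-.038,(285,205,355,255),11,tri=(.563,.0166))
wire(s,'w7n',None,-.038,(285,205,355,255),11)
E
```

```text
(no output)
```

View pics/w7.png

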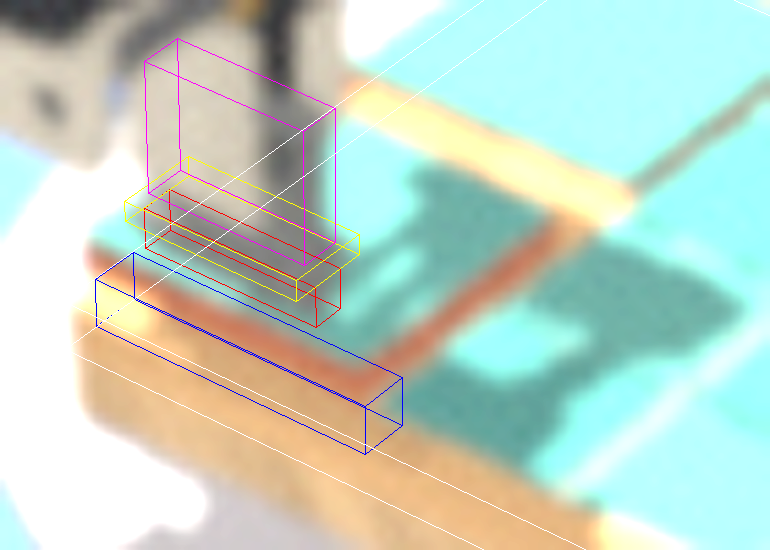

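View pics/w7n.png

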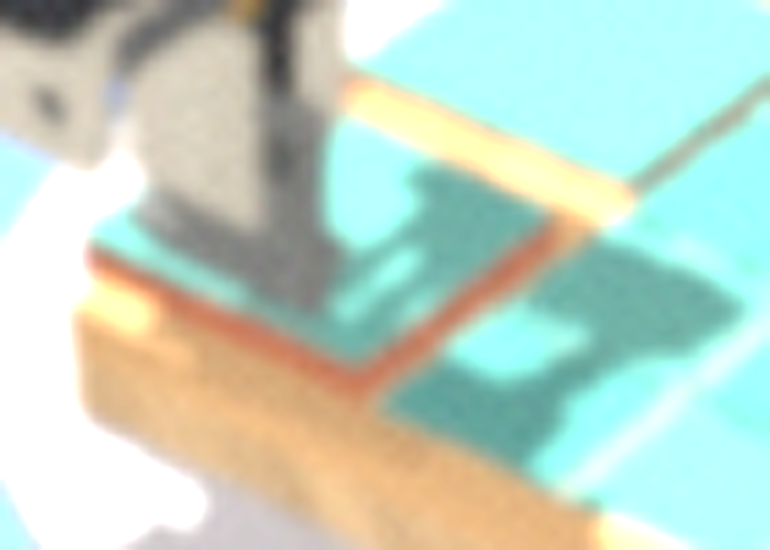

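```bash
python3 - <<'E'
from h import *
s=load('scene'); o=ctrl.observe()['eef_pos']
psi=-.038;x=np.array([np.cos(psi),np.sin(psi),0]);y=np.array([-x[1],x[0],0])
f=lambda P:((pix(s,P)-[285,205]+.5)*11-.5).round(0)
t=np.array([.563,.0166,.07])
P=lambda a,b,c:f(t+a*x+b*y+np.array([0,0,c]))
print('near right top',P(-.085,-.095,.027),'inner lip near',P(-.085,-.085,.027),'inner lip at far',P(-.015,-.085,.027),'tile FR',P(-.0255,-.073,.027),'tile NR',P(-.0995,-.073,.027),'strip far',P(-.015,-.005,.027),P(-.015,.005,.027))
print('outer lip bottom near',P(-.085,-.095,0))
org=o-[0,0,.0435]
for a,b,c in[(.022,-.004,0),(.022,.004,0),(-.022,-.004,0),(.022,-.01,.01),(.022,.01,.01),(.022,.01,.015),(.02,.005,.047)]: print((a,b,c),f(org+a*x+b*y+np.array([0,0,c])))
E
```

```text
near right top [ 64. 302.] inner lip near [ 95. 279.] inner lip at far [366. 406.] tile FR [361. 359.] tile NR [ 79. 227.] strip far [604. 222.] [632. 200.]
outer lip bottom near [ 68. 408.]
(0.022, -0.004, 0) [316. 328.]
(0.022, 0.004, 0) [341. 309.]
(-0.022, -0.004, 0) [145. 248.]
(0.022, -0.01, 0.01) [297. 301.]
(0.022, 0.01, 0.01) [359. 254.]
(0.022, 0.01, 0.015) [359. 234.]
(0.02, 0.005, 0.047) [335. 109.]
```

```bash
python3 -m handwheel '[[0,0,0,0,-0.1,-0.4,0.5],[0,0,0,0,-0.1,-0.8,0.5],[0,0,0,0,-0.1,-0.8,0.5]]'; python3 - <<'E'
from h import *
plan(.508,-.0603,.143,1.533)
s=snap('scene'); o=ctrl.observe()['eef_pos']
wire(s,'w8n',None,-.038,(285,205,355,255),11)
E
```

```text
t: 11.1
eef_pos: [0.5083, -0.0611, 0.1436]
tool_rot: [0.0, 0.019, 1.0, -0.0]
contact_force: [-0.5, -0.9, -0.3]
gripper_width: 0.0097
turn [0.0008 0.0005 0.0005] shift cm [-0.03  0.08 -0.06] at [ 0.5083 -0.0611  0.1436] yaw 1.5325 F [-0.5 -0.9 -0.3] w 0.009701141522417868
```

View pics/w8n.png

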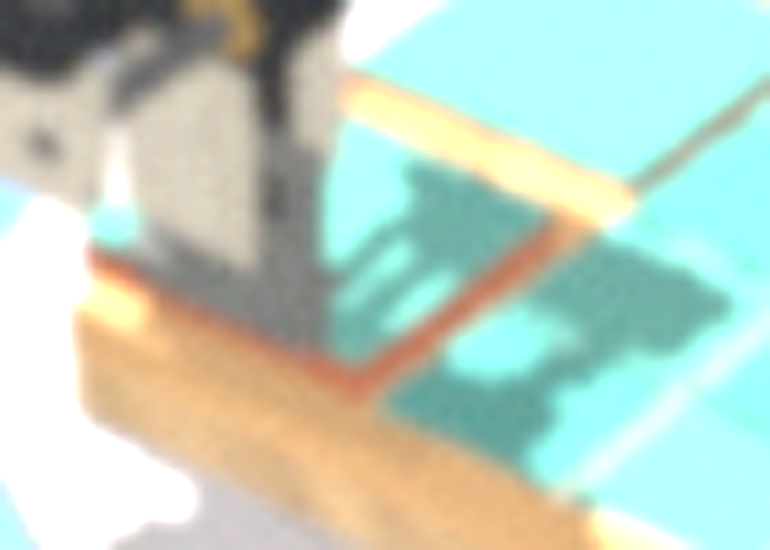

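```bash
python3 - <<'E'
from h import *
s=load('scene')
f=lambda U,V:(285+(U+.5)/11-.5,205+(V+.5)/11-.5)
psi=-.038;x=np.array([np.cos(psi),np.sin(psi)]);y=np.array([-x[1],x[0]]);t=np.array([.563,.0166])
for nm,U,V in[('tile',350,300),('tile',350,330),('row',500,350),('row',470,400),('lip',110,310),('lip',400,420),('lip',300,385),('lip side',200,400),('blade',290,330),('blade',280,300),('blade',250,300),('blade',300,340),('shoulder',200,260),('grip',295,200),('grip',295,230),('finger',200,200),('strip',500,150)]:
    u,v=f(U,V); p=p3(s,u,v); d=p[:2]-t; print(nm,(U,V),p.round(4),'tri',(d@x).round(4),(d@y).round(4))
E
```

```text
tile (350, 300) [ 0.5203 -0.0393  0.0958] tri -0.0406 -0.0575
tile (350, 330) [ 0.527  -0.0486  0.0967] tri -0.0335 -0.0665
row (500, 350) [ 1.1202 -0.8652  0.842 ] tri 0.5903 -0.86
row (470, 400) [ 0.5612 -0.0552  0.0982] tri 0.0009 -0.0719
lip (110, 310) [ 0.4812 -0.0686  0.094 ] tri -0.0785 -0.0882
lip (400, 420) [ 0.5521 -0.0663  0.096 ] tri -0.0078 -0.0833
lip (300, 385) [ 0.5308 -0.0709  0.0981] tri -0.0288 -0.0886
lip side (200, 400) [ 0.5113 -0.0782  0.0902] tri -0.0481 -0.0967
blade (290, 330) [ 0.529  -0.0715  0.1113] tri -0.0307 -0.0894
blade (280, 300) [ 0.5212 -0.0644  0.1111] tri -0.0386 -0.0825
blade (250, 300) [ 0.5201 -0.0727  0.1156] tri -0.0395 -0.0909
blade (300, 340) [ 0.527  -0.0655  0.1043] tri -0.0329 -0.0834
shoulder (200, 260) [ 0.5039 -0.0677  0.1156] tri -0.0559 -0.0865
grip (295, 200) [ 0.5291 -0.0697  0.1418] tri -0.0306 -0.0875
grip (295, 230) [ 0.5278 -0.068   0.1331] tri -0.0319 -0.0859
finger (200, 200) [ 0.519  -0.0868  0.1475] tri -0.0401 -0.105
strip (500, 150) [0.5139 0.0234 0.0951] tri -0.0493 0.0049
```

```bash
python3 - <<'E'
from h import *
s=load('scene'); o=np.array([.5083,-.0611,.1436])
psi=-.038;x=np.array([np.cos(psi),np.sin(psi),0]);y=np.array([-x[1],x[0],0]);Z=np.array([0,0,1.])
f=lambda P:((pix(s,P)-[285,205]+.5)*11-.5).round(0)
for b in(-.005,-.014,-.024): print(b,f(o+.0095*x+b*y-.022*Z),f(o-.0095*x+b*y-.022*Z))
org=o-[0,0,.0435]
for a,b,c in[(.022,-.00275,0),(.022,.00275,0),(.022,-.01,.01),(.022,-.01,.015),(.022,.01,.01),(.022,.01,.015),(-.022,-.01,.015),(.02,.005,.047)]: print((a,b,c),f(org+a*x+b*y+Z*c))
# depth fit: spacer face pixels
D=[]
for U in range(200,320,11):
  for V in range(200,360,11):
    p=p3(s,285+(U+.5)/11-.5,205+(V+.5)/11-.5); d=p-o; D.append((U,V,round((d@x)*1e3),round((d@y)*1e3),round((p[2])*1e3)))
print([d for d in D if d[0] in(255,266,277,288,299,310)])
E
python3 - <<'E'
import sys; sys.path.insert(0,'.')
from h import *
s=load('scene'); im=s['frame'][225:245,285:325,::-1]
im=cv2.resize(im,None,fx=18,fy=18,interpolation=cv2.INTER_CUBIC); cv2.imwrite('pics/z8.png',cv2.convertScaleAbs(im,alpha=1.1))
E
```

```text
-0.005 [259. 256.] [184. 222.]
-0.014 [230. 277.] [156. 243.]
-0.024 [198. 301.] [124. 266.]
(0.022, -0.00275, 0) [316. 361.]
(0.022, 0.00275, 0) [333. 348.]
(0.022, -0.01, 0.01) [293. 338.]
(0.022, -0.01, 0.015) [292. 317.]
(0.022, 0.01, 0.01) [355. 291.]
(0.022, 0.01, 0.015) [355. 270.]
(-0.022, -0.01, 0.015) [121. 237.]
(0.02, 0.005, 0.047) [331. 146.]
[(255, 200, 11, -7, 137), (255, 211, 11, -8, 135), (255, 222, 9, -6, 130), (255, 233, 11, -8, 130), (255, 244, 11, -8, 127), (255, 255, 11, -8, 124), (255, 266, 10, -7, 120), (255, 277, 9, -5, 116), (255, 288, 11, -8, 116), (255, 299, 13, -10, 116), (255, 310, 13, -11, 114), (255, 321, 14, -12, 111), (255, 332, 9, -6, 103), (255, 343, -1, 7, 88), (255, 354, 11, -9, 100), (266, 200, 10, -3, 135), (266, 211, 12, -6, 134), (266, 222, 14, -9, 134), (266, 233, 12, -5, 128), (266, 244, 14, -8, 128), (266, 255, 12, -6, 123), (266, 266, 13, -7, 122), (266, 277, 12, -6, 118), (266, 288, 11, -4, 114), (266, 299, 15, -9, 116), (266, 310, 15, -10, 113), (266, 321, 14, -9, 110), (266, 332, 11, -4, 103), (266, 343, 1, 7, 89), (266, 354, 3, 5, 89)
[... 794 characters left out ...]
 138), (299, 222, 20, -5, 134), (299, 233, 18, -3, 130), (299, 244, 18, -3, 127), (299, 255, 20, -6, 127), (299, 266, 20, -5, 124), (299, 277, 20, -5, 121), (299, 288, 19, -4, 118), (299, 299, 18, -3, 113), (299, 310, 19, -4, 112), (299, 321, 20, -6, 111), (299, 332, 18, -3, 106), (299, 343, 22, -8, 108), (299, 354, 22, -7, 104), (310, 200, 20, -1, 138), (310, 211, 18, 0, 134), (310, 222, 19, 0, 131), (310, 233, 22, -4, 132), (310, 244, 19, -1, 127), (310, 255, 20, -1, 124), (310, 266, 15, 4, 117), (310, 277, 19, -1, 118), (310, 288, 18, 1, 114), (310, 299, 20, -2, 114), (310, 310, 21, -3, 112), (310, 321, 22, -5, 111), (310, 332, 22, -4, 108), (310, 343, 21, -3, 104), (310, 354, 12, 8, 91)]
```

View pics/z8.png

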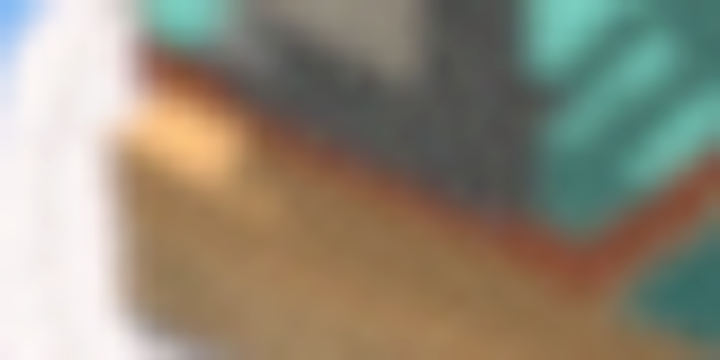

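Depth agrees with the model: the tile's right face is about 7 mm to +y of the spacer's centre, against 6 mm nominal. The spacer's faces sit where the TCP predicts. I'll lower in small steps and watch the force.

```bash
python3 -m handwheel '[[0,0,0,-0.02,0.06,0,0.5],[0,0,0,-0.02,0.06,-0.3,0.5],[0,0,0,-0.02,0.06,-0.6,0.5],[0,0,0,-0.02,0.06,-0.6,0.5]]'; python3 -c "
from h import *
plan(.508,-.0603,.1305,1.533);print(ctrl.observe()['wrist_torque'])"
```

```text
t: 11.65
eef_pos: [0.5079, -0.0603, 0.1374]
tool_rot: [0.0, 0.019, 1.0, -0.0]
contact_force: [0.6, 0.3, -1.1]
gripper_width: 0.0101
turn [0.0006 0.0001 0.0003] shift cm [ 0.01  0.   -0.69] at [ 0.5079 -0.0603  0.1374] yaw 1.5327 F [ 0.6  0.3 -1.1] w 0.010059273764610256
[ 0.07797347 -0.13964551  0.0138229 ]
```

```bash
python3 -m handwheel '[[0,0,0,0,0,-0.15,0.5],[0,0,0,0,0,-0.3,0.5],[0,0,0,0,0,-0.3,0.5]]'; python3 -c "
from h import *
plan(.508,-.0603,.1305,1.533);print(ctrl.observe()['wrist_torque'])"
```

```text
t: 12.02
eef_pos: [0.5078, -0.0603, 0.1343]
tool_rot: [-0.0, 0.019, 1.0, -0.0]
contact_force: [-0.3, 0.2, -0.3]
gripper_width: 0.0096
turn [ 0.0005 -0.0001  0.0003] shift cm [ 0.02  0.   -0.38] at [ 0.5078 -0.0603  0.1343] yaw 1.5327 F [-0.3  0.2 -0.3] w 0.009590611990935062
[ 0.09500743 -0.15748636  0.01695666]
```

```bash
python3 -m handwheel '[[0,0,0,0,0,-0.2,0.5],[0,0,0,0,0,-0.35,0.5],[0,0,0,0,0,-0.45,0.5],[0,0,0,0,0,-0.45,0.5]]'; python3 -c "
from h import *
plan(.508,-.0603,.1305,1.533);print(ctrl.observe()['wrist_torque'])
s=snap('scene'); wire(s,'w9',None,-.038,(285,205,355,255),11)"
```

```text
t: 12.52
eef_pos: [0.5083, -0.0605, 0.1305]
tool_rot: [0.0, 0.019, 1.0, -0.001]
contact_force: [-1.7, -1.5, 6.7]
gripper_width: 0.0098
turn [0.0015 0.0005 0.0004] shift cm [-0.03  0.02 -0.  ] at [ 0.5083 -0.0605  0.1305] yaw 1.5326 F [-1.7 -1.5  6.7] w 0.00982443929939837
[-0.0758909   0.21541155 -0.04706894]
```

View pics/w9.png

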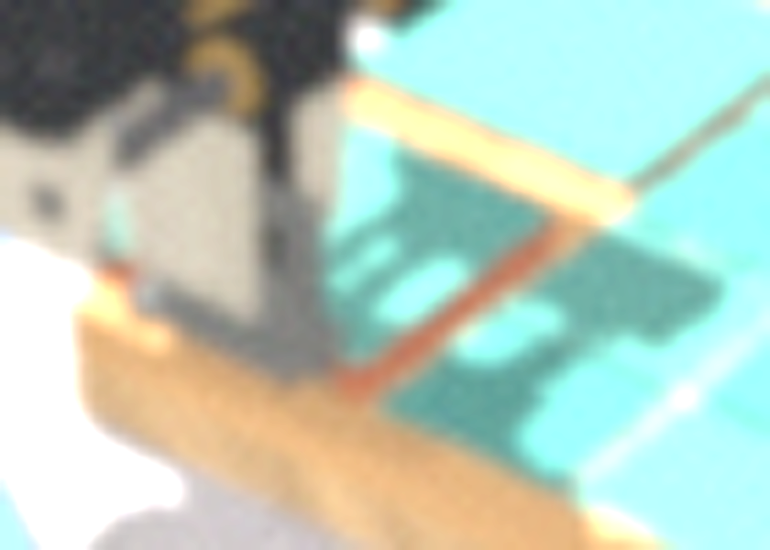

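The shoulder is seated at the expected TCP height (0.1305 m) with 6.7 N. I'll release, rise and check.

```bash
python3 -m handwheel '[[0,0,0,0,0,-0.08,0.5],[0,0,0,0,0,-0.08,0.5],[0,0,0,0,0,0,2],[0,0,0,0,0,0,3],[0,0,0,0,0,0,3],[0,0,0,0,0,3,3],[0,0,0,0,0,8,3],[0,0,0,-3,0,11,3]]'
```

```text
t: 13.58
eef_pos: [0.4803, -0.0599, 0.2428]
tool_rot: [0.002, 0.019, 1.0, 0.0]
contact_force: [-0.1, -0.5, 0.6]
gripper_width: 0.0302
```

```bash
python3 -m handwheel '[[0,0,0,-4,0,0,2],[0,0,0,-9,2,0,1],[0,0,0,-12,3,0,0],[0,0,0,-12,3,0,0]]'; python3 -c "
from h import *
plan(.45,-.0195,.19,1.533)
s=snap('scene'); save(s,'s10',(285,165,405,275),6)
s=snap('top'); save(s,'t10',(255,165,385,285),6)"
```

```text
t: 14.08
eef_pos: [0.3591, -0.03, 0.2422]
tool_rot: [0.002, 0.02, 1.0, -0.0]
contact_force: [-0.0, 0.9, 0.6]
gripper_width: 0.0006
turn [0.0009 0.0038 0.0014] shift cm [ 9.09  1.05 -5.22] at [ 0.3591 -0.03    0.2422] yaw 1.5316 F [-0.   0.9  0.6] w 0.0005778970440575086
```

View pics/s10.png

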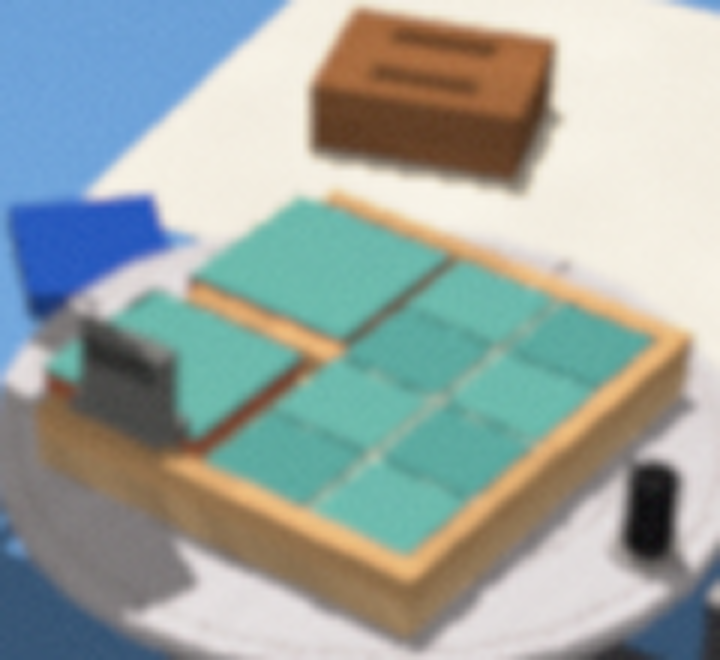

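View pics/t10.png

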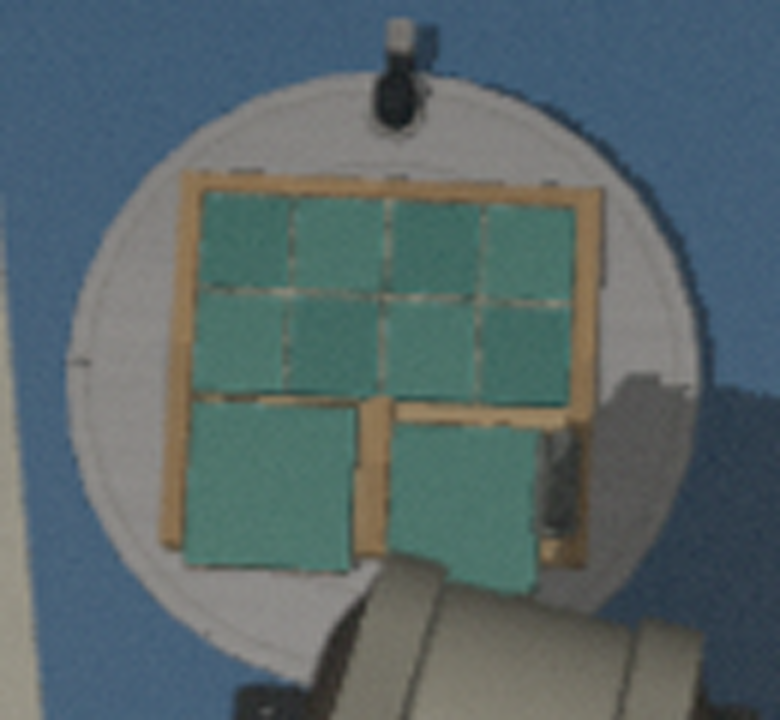

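The spacer stands upright with its shoulder down, at scene crop (130,385). In the top view it fills the joint at (562,480). The knob is still at the pointer, so I'll go to the tile's front edge with the fingers closed.

```bash
python3 - <<'E'
from h import *
s=load('top')
d=s['depth'];print([round(p3(s,u,v)[2],4) for u in(347,348,349) for v in(238,241,244,247)])
def q(U,V,z): return p3(s,255+(U+.5)/6-.5,165+(V+.5)/6-.5,z)[:2]
print('tile FR,FL',q(541,428,.097),q(391,424,.097),'NR',q(535,595,.097), 'row front',q(392,403,.097),q(572,408,.097))
plan(.435,-.0193,.15,1.533)
E
```

```text
[np.float64(0.1275), np.float64(0.1322), np.float64(0.1333), np.float64(0.137), np.float64(0.1355), np.float64(0.1343), np.float64(0.1337), np.float64(0.1333), np.float64(0.1327), np.float64(0.1348), np.float64(0.1354), np.float64(0.1316)]
tile FR,FL [ 0.53439509 -0.05417453] [0.53544569 0.01258376] NR [ 0.45960281 -0.05195441] row front [0.5449639  0.01227137] [ 0.5435988  -0.06791609]
turn [0.0111 0.0039 0.002 ] shift cm [ 7.55  1.17 -9.28] at [ 0.3595 -0.031   0.2428] yaw 1.531 F [-0.7 -0.   0.2] w 0.00039236395609551733
```

Spacer top measures about 0.134 m, which matches fully home. The gap to the row is about 9–10 mm.

```bash
python3 -m handwheel '[[0.01,0.004,0,4,0.6,0,0],[0.01,0.004,0.002,7.5,1.2,-3,0],[0.01,0.004,0.002,7.5,1.2,-8,0],[0.01,0.004,0.002,7.5,1.2,-12,0],[0.01,0.004,0.002,7.5,1.2,-13.8,0],[0.01,0.004,0.002,7.5,1.2,-13.8,0]]'; python3 -c "
from h import *
plan(.463,-.0195,.105,1.533)
s=snap('scene'); save(s,'s11',(285,165,405,275),6)"
```

```text
t: 14.92
eef_pos: [0.4334, -0.017, 0.1018]
tool_rot: [-0.003, 0.018, 1.0, 0.002]
contact_force: [1.2, 0.1, 0.0]
gripper_width: 0.0006
turn [-0.0033 -0.0055 -0.0019] shift cm [ 2.96 -0.25  0.32] at [ 0.4334 -0.017   0.1018] yaw 1.5349 F [1.2 0.1 0. ] w 0.0006139326224702121
```

View pics/s11.png

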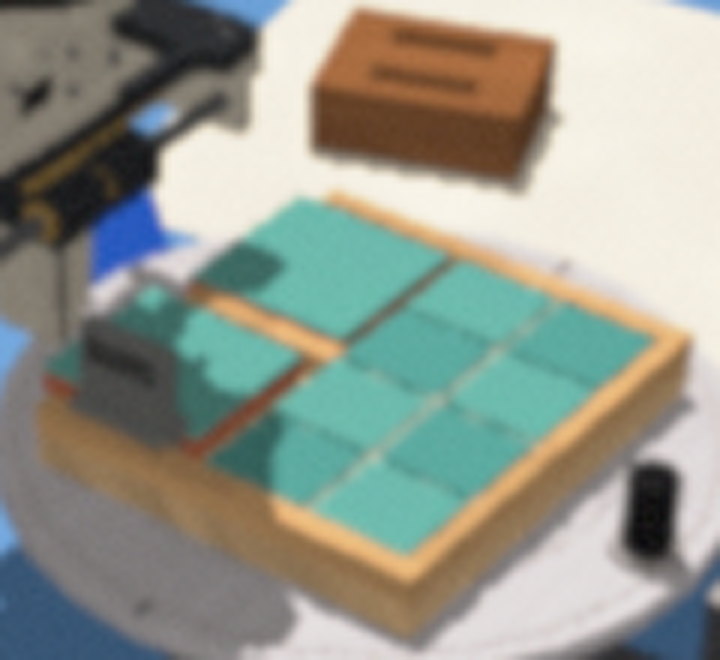

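```bash
python3 -m handwheel '[[-0.003,-0.005,-0.002,0,-0.22,0.3,0],[-0.003,-0.005,-0.002,0.8,-0.22,0.3,0],[-0.003,-0.005,-0.002,1.4,-0.22,0.3,0],[-0.003,-0.005,-0.002,1.7,-0.22,0.3,0],[-0.003,-0.005,-0.002,1.7,-0.22,0.3,0]]'; python3 -c "
from h import *
plan(.463,-.0195,.105,1.533)"
```

```text
t: 15.6
eef_pos: [0.4518, -0.0197, 0.1065]
tool_rot: [0.001, 0.019, 1.0, -0.0]
contact_force: [-0.1, -0.6, 0.0]
gripper_width: 0.0008
turn [0.0008 0.0028 0.0008] shift cm [ 1.12  0.02 -0.15] at [ 0.4518 -0.0197  0.1065] yaw 1.5322 F [-0.1 -0.6  0. ] w 0.0008101626802644514
```

```bash
python3 -m handwheel '[[0,0.003,0,0.15,0,-0.1,0],[0,0.003,0,0.3,-0.01,-0.15,0],[0,0.003,0,0.45,-0.02,-0.15,0],[0,0.003,0,0.6,-0.02,-0.15,0],[0,0.003,0,0.75,-0.03,-0.15,0],[0,0.003,0,0.85,-0.03,-0.15,0],[0,0.003,0,0.85,-0.03,-0.15,0]]'; python3 -c "
from h import *
plan(.463,-.0195,.105,1.533)
s=snap('scene'); save(s,'s12',(285,165,405,275),6)"
```

```text
t: 16.48
eef_pos: [0.4605, -0.02, 0.1051]
tool_rot: [0.0, 0.019, 1.0, -0.0]
contact_force: [-0.2, 0.4, 0.6]
gripper_width: 0.0002
turn [0.0007 0.0001 0.0009] shift cm [ 0.25  0.05 -0.01] at [ 0.4605 -0.02    0.1051] yaw 1.5321 F [-0.2  0.4  0.6] w 0.00021605396619845475
```

View pics/s12.png

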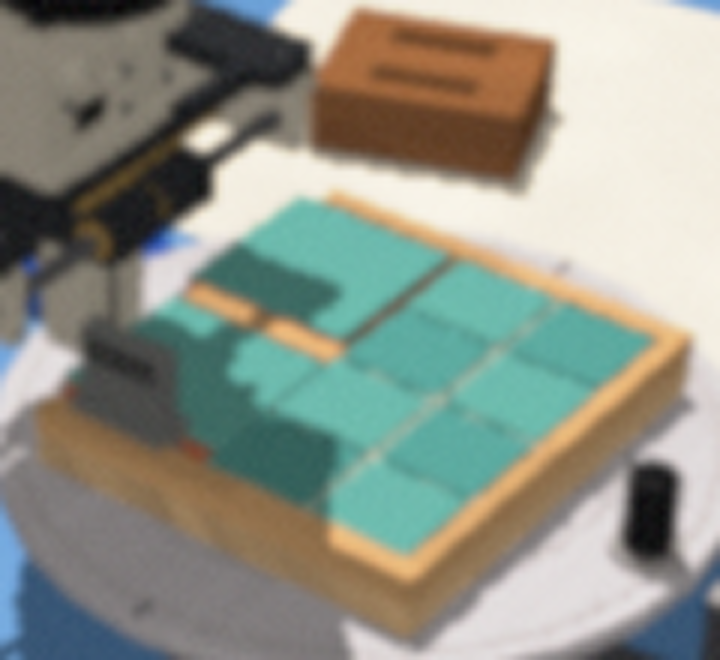

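The tile has moved almost onto the row, the gap has nearly closed, and the spacer has not moved. I'll press on gently.

```bash
python3 -m handwheel '[[0,0,0,0.1,0,0,0],[0,0,0,0.2,0,0,0],[0,0,0,0.25,0,0,0],[0,0,0,0.25,0,0,0]]'; python3 -c "
from h import *
plan(.463,-.0195,.105,1.533)"
```

```text
t: 17.02
eef_pos: [0.4614, -0.0201, 0.1047]
tool_rot: [-0.001, 0.019, 1.0, -0.001]
contact_force: [-5.8, -0.1, 4.3]
gripper_width: 0.0009
turn [ 0.0015 -0.0029  0.0008] shift cm [0.16 0.06 0.03] at [ 0.4614 -0.0201  0.1047] yaw 1.5322 F [-5.8 -0.1  4.3] w 0.0008711739808591596
```

```bash
python3 -m handwheel '[[0,0,0,0.25,0,0,0],[0,0,0,0.3,0,0,0],[0,0,0,0.3,0,0,0],[0,0,0,0.3,0,0,0]]'; python3 -c "
from h import *
plan(.463,-.0195,.105,1.533)
s=snap('scene'); save(s,'s13',(285,165,405,275),6)
s=snap('top'); save(s,'t13',(255,165,385,285),6); plan(.463,-.0195,.105,1.533)"
```

```text
t: 17.52
eef_pos: [0.4615, -0.0202, 0.1041]
tool_rot: [-0.004, 0.019, 1.0, -0.001]
contact_force: [-9.0, -0.7, 5.0]
gripper_width: 0.0009
turn [ 0.0028 -0.0084  0.0004] shift cm [0.15 0.07 0.09] at [ 0.4615 -0.0202  0.1041] yaw 1.5326 F [-9.  -0.7  5. ] w 0.0008540060650303741
turn [ 0.0027 -0.0083  0.0004] shift cm [0.14 0.07 0.09] at [ 0.4616 -0.0202  0.1041] yaw 1.5326 F [-9.3 -0.3  5.5] w 0.0008989907700224316
```

View pics/s13.png

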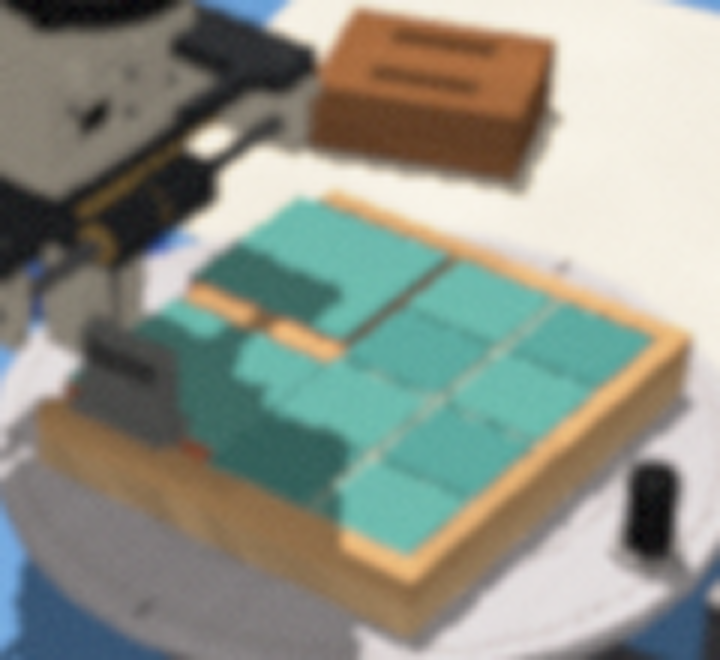

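View pics/t13.png

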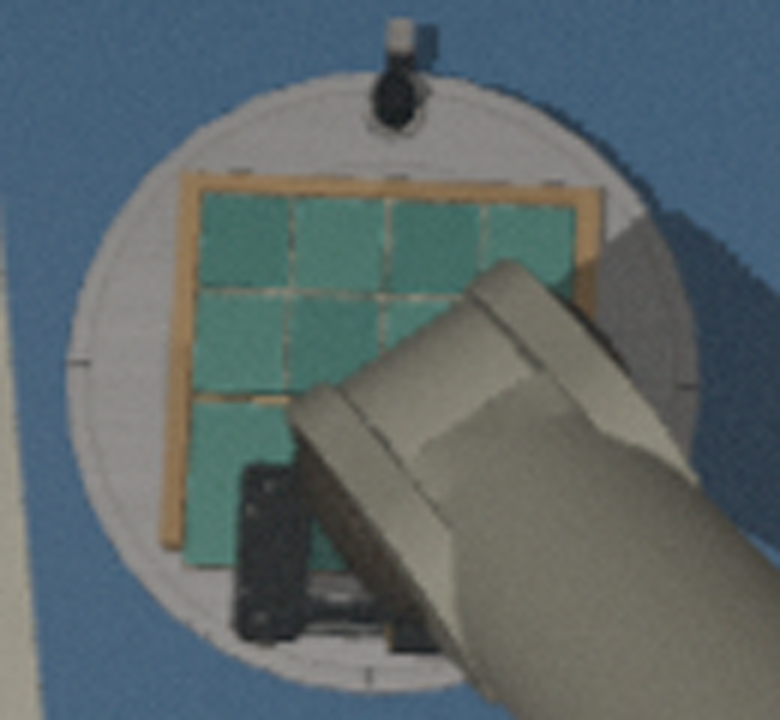

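The tile is flush, with no gap left along the row. The spacer is upright and the knob is still at the pointer. I'll relieve the downward drag slightly and hold.

```bash
python3 -m handwheel '[[0,0,0,0.25,0,0.1,0],[0,0,0,0.25,0,0.12,0],[0,0,0,0.25,0,0.12,0],[0,0,0,0.25,0,0.12,0]]'; python3 -c "
from h import *
plan(.463,-.0195,.105,1.533)
s=snap('scene'); save(s,'s14',(285,165,405,275),6);save(s,'s14f'); wire(s,'w14',None,-.038,(285,205,355,255),11); plan(.463,-.0195,.105,1.533)"
```

```text
t: 18.12
eef_pos: [0.4617, -0.0204, 0.1044]
tool_rot: [-0.006, 0.019, 1.0, -0.002]
contact_force: [-5.8, 0.3, -1.8]
gripper_width: 0.0005
turn [ 0.0033 -0.0128  0.0002] shift cm [0.13 0.09 0.06] at [ 0.4617 -0.0204  0.1044] yaw 1.5328 F [-5.8  0.3 -1.8] w 0.0005404516051454449
turn [ 0.0034 -0.0129  0.0002] shift cm [0.14 0.08 0.06] at [ 0.4616 -0.0203  0.1044] yaw 1.5328 F [-5.7 -0.2 -0.2] w 0.0003316257100031096
```

View pics/w14.png

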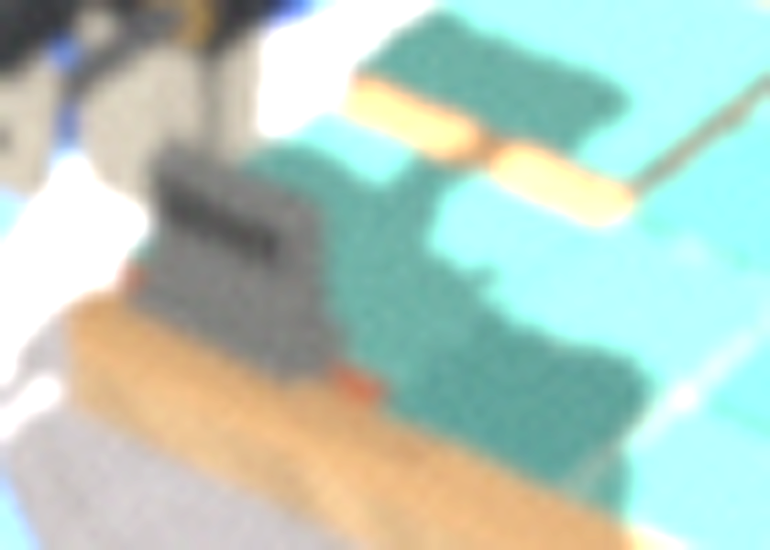

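View pics/s14f.png

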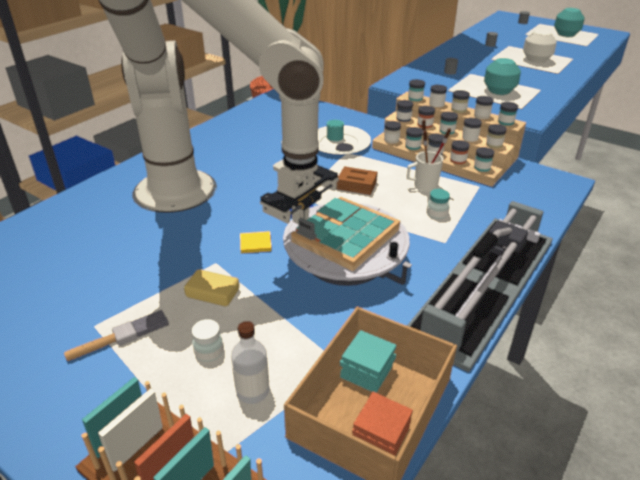

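The tile is flush along its whole edge, pressed with about 6 N. The spacer stands and the bystanders are where they were, so I'm handing in.

```bash
python3 -c "
from station import workorder
print(workorder.job_done())
from station import ctrl
o=ctrl.observe();print(o['t'],o['contact_force'],o['eef_pos'])"
```

```text
the job is handed in; nothing more can be done
None
the job is handed in; nothing more can be done
```

The job is done and handed in at about 18.2 s, well inside the 64 s limit.

- **Wheel:** I turned it counter-clockwise by the knob, about 1.07 rad, to the click stop. The knob stood at the pointer in the top view taken while the tile was being pressed, and looked unmoved in the last scene view.
- **Spacer:** I lowered it into the wide joint at the narrower tile's right. There was no resistance until the shoulder seated, at 6.7 N and the expected height. I pressed about 1 mm further before letting go. Its top then measured about 0.134 m, which is fully home. It was still standing in the last picture.
- **Tile:** I pushed it about 10 mm by the middle of its front edge until the joint to the glued row closed along its length. I handed in while pressing it there with about 6 N.

**Checks that disagreed:** The two cameras differed by 2 to 3 mm on where the wheel centre is, and the spacer sat slightly off its predicted outline in the scene view. Depth readings and the light insertion forces settled this. During the first firm press the finger dragged down on the tile edge with about 5 N, so I eased that off before handing in.

No bystander moved as far as the final scene picture shows. I did not check each one by measurement.

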